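# Set out the sleeves in order of length on the inspection rail

## Robot

A 6-joint arm with a two-finger parallel gripper is mounted at the origin on the work surface. World frame = base frame: x ahead of the robot, y to its left, z up, the work surface at z = 0. Lengths are in m, angles in rad, forces in N, time in s.
With the tool pointing down it reaches from about 0.35 to 0.95 m from the base axis. Payload 17.4 kg.
Tool frame: the origin (TCP) lies on the mounting face of the last link; the fingertips stand env.nose_length ahead of it and the grasp point (between the pads) lies 167 mm ahead of it (env.nose_length is the distance from the TCP to the fingertips, in m); z points along the fingers, y is the direction in which the jaws open and shut (so a half turn about z gives the same grasp; the last joint's range is limited). The gripper opens to 93 mm and grips with 3 to 60 N. Pads are 15 mm wide; open, the fingers measure 128 mm over their backs; the gripper's body (75 mm by 188 mm) begins 65 mm behind the grasp point.
Start: joints at [-0.038, 0.116, 1.442, -0, 1.584, -0.038], TCP at [0.675, -0, 0.405] pointing down, gripper open.
Joint ranges: [-2.83, 2.83], [-0.83, 2.19], [0.07, 2.5], [-1.14, 4.28], [0.01, 3], [-2.97, 2.97]. Speed limits (rad/s): [1.89, 1.89, 2.22, 3.14, 3.14, 3.14].

## Interface

Orientations are given as a rotation vector (axis times angle).
In Python, from workcell import readout, get_image, env gives the robot as it stands. The module is installed in compiled form; this text tells all that it offers.
- The arm moves only by the tool play_rows, never from a script. Its argument "increments" is a list of rows, each a list of 2 entries, a list of its own where there are three numbers: the shift along the tool's x, y, z in mm, then the turn about the tool's z in rad. In form: [[[tx, ty, tz], roll], ...]. A call has 1 to 5 rows; each row shifts and turns the commanded pose from where the row before left it, along the tool's axes as they then stand; what a row does not reach is not made up. A row lasts 1/10 s, in which the tool goes at most 50 mm and 8.59 degrees, less where a joint would pass 70% of its speed; a pose out of reach is approached as far as the arm can. A call is refused whole if a number of a shift passes 50 or a number of a turn 0.15, either way. A call with a gripper value outside its range is refused whole. "grip" is the closure, from 0 (fully open) to 1 (shut), set as the call begins (left out, the last holds). The fingers move at their own pace and stop on an object; "newtons" is the grip in N (left out, the last holds). Time passes only in rows, so rows that do not move let the fingers close. It gives the time, the measured TCP pose, the force and the opening at its end, in the units of the state.
- readout.get_state(): the state, without advancing time (a new reading comes with each control period).
- get_image(name): name is "scene" or "side" or "wrist"; returns a dict with "frame" (420x560x3 uint8, red, green, blue), "mtx" (3x3 intrinsics, pixels), "pose" (4x4, takes a point from camera to world coordinates). Camera axes: x right, y down, z forward; pixel columns grow to the right and rows downward; lengths in m; the calibration is good to about 2 mm. A picture is of the moment at which its call begins. There is no depth.
- env.close_job(): hands the job in, once; it reports no verdict.
The state is a dict: "time_s": time; "q": joint angles; "qvel": joint speeds; "effort": joint torques, N m; "ee_pos": TCP position; "ee_rot": TCP orientation; "ft_force": force on the tool from outside, world axes, zero at the start; "ft_torque": the same for the moment, N m; "opening": opening from 0.0 (shut) to 1.0 (fully open).
Only numpy, scipy, OpenCV 4.12 (cv2) and the standard library are available. Lean on these libraries where they do the work, as an engineer would, in place of code of your own. Each camera call takes 0.05 s, during which the arm holds its last target.

## Task

Set the four dark steel sleeves out for measuring: stand them upright on the white pads of the aluminium rail, one on each pad, in order of length, the shortest on the pad next to the yellow stop and the longest at the far end. Each must stand wholly on its pad; set them down without dropping them or knocking any over, and leave the caliper where it lies.

Things in the scene. Friction and masses are not known exactly. Their poses are not given: they have to be found in the camera images.
- sleeve_45: Loose plain steel sleeve (thick-walled tube), 45 mm long, outside diameter 36 mm, bore 24 mm, dark brown outside with bright ground ends, about 0.20 kg. Stands upright on the bench at the start, well clear of the others. Origin: centre of its underside; z runs up its axis.
- sleeve_60: Loose plain steel sleeve (thick-walled tube), 60 mm long, outside diameter 36 mm, bore 24 mm, dark brown outside with bright ground ends, about 0.27 kg. Stands upright on the bench at the start, well clear of the others. Origin: centre of its underside; z runs up its axis.
- sleeve_75: Loose plain steel sleeve (thick-walled tube), 75 mm long, outside diameter 36 mm, bore 24 mm, dark brown outside with bright ground ends, about 0.33 kg. Stands upright on the bench at the start, well clear of the others. Origin: centre of its underside; z runs up its axis.
- sleeve_90: Loose plain steel sleeve (thick-walled tube), 90 mm long, outside diameter 36 mm, bore 24 mm, dark brown outside with bright ground ends, about 0.40 kg. Stands upright on the bench at the start, well clear of the others. Origin: centre of its underside; z runs up its axis.
- pad_1: Fixed white round rest pad on the aluminium rail, diameter 60 mm, the one nearest the rail's left (+y) end. Origin: centre of its underside, on the rail's top (16 mm above the bench); its flat top is 10 mm higher, level. z up, y along the rail. The four pads lie in one row, centres about 82 mm apart (74 mm at least).
- pad_2: Fixed white round rest pad on the aluminium rail, diameter 60 mm, the one second from the left (+y) end. Origin: centre of its underside, on the rail's top (16 mm above the bench); its flat top is 10 mm higher, level. z up, y along the rail. The four pads lie in one row, centres about 82 mm apart (74 mm at least).
- pad_3: Fixed white round rest pad on the aluminium rail, diameter 60 mm, the one third from the left (+y) end. Origin: centre of its underside, on the rail's top (16 mm above the bench); its flat top is 10 mm higher, level. z up, y along the rail. The four pads lie in one row, centres about 82 mm apart (74 mm at least).
- pad_4: Fixed white round rest pad on the aluminium rail, diameter 60 mm, the one nearest the rail's right (-y) end. Origin: centre of its underside, on the rail's top (16 mm above the bench); its flat top is 10 mm higher, level. z up, y along the rail. The four pads lie in one row, centres about 82 mm apart (74 mm at least).
- datum_stop: Fixed yellow end stop of the rail, a block 60 x 20 x 28 mm across the rail, 63 mm from the nearest pad's centre; it may sit at either end (a grey stop of the same shape sits at the other). It marks the end where the row begins. Origin: centre of its underside, on the rail's top; y along the rail. The rail itself is a slab 64 mm wide, 420 mm long.
- caliper: Loose digital caliper lying flat on the bench beyond the rail, 235 mm long, at most 16 mm high; to be left alone. Origin: middle of its beam's underside; x along the beam.
There are look-alikes about, which are no part of the job. Leave any green or pink look-alike of the sleeve_90 alone.

How it is judged:
By the outcome, as a careful person would: the job done as asked, in the order asked, and still so for the second after the job is handed in, with the robot touching nothing.
It also fails if it takes over 112 s, if anything falls off the work surface, if the arm or the gripper's body presses on something with over 40 N, if the wrist force passes 120 N, or if a joint passes its speed limit or range.

## Working session

There is one attempt and no reset: what is moved stays moved. The work goes in short steps, Python scripts to look and compute and a tool call to move; the robot and the scene stay as the last step left them, time stands still between calls to the robot, and variables do not carry over. Pictures are saved under pics/ and viewed, and the job is handed in when it is done.

Besides the shell and the picture viewer there is one more tool, called after "Call:" by a JSON object that holds its "fn" and its "kwargs". play_rows: Moves the arm, as the interface text tells. Its arguments: {"type":"object","properties":{"increments":{"type":"array"},"grip":{"type":"number"},"newtons":{"type":"number"}},"required":["increments"]}

```bash
mkdir -p pics; cat > h.py <<'E'
import cv2,numpy as np
from workcell import readout,get_image,env
def snap(n,f):
    d=get_image(n); cv2.imwrite(f'pics/{f}.png',d['frame'][:,:,::-1]); np.savez(f'pics/{f}.npz',mtx=d['mtx'],pose=d['pose'],frame=d['frame']); return d
def ray(d,u,v,z):
    K,P=np.array(d['mtx']),np.array(d['pose'])
    r=P[:3,:3]@np.linalg.inv(K)@np.array([u,v,1.]); o=P[:3,3]; return o+r*(z-o[2])/r[2]
def proj(d,p):
    K,P=np.array(d['mtx']),np.array(d['pose'])
    c=P[:3,:3].T@(np.array(p)-P[:3,3]); c=K@c; return c[:2]/c[2]
E
python3 - <<'E'
from h import *
print(readout.get_state(),env.nose_length)
for n in('scene','side','wrist'):
    d=snap(n,n+'0'); print(n,d['pose'],d['mtx'])
E
```

```text
{'time_s': 0.0, 'q': array([-3.78124450e-02,  1.16492542e-01,  1.44225321e+00,  7.15005592e-06,
        1.58398404e+00, -3.78284933e-02]), 'qvel': array([ 0.00063362,  0.00024723, -0.00013068,  0.00099019, -0.00028903,
        0.00208955]), 'effort': array([-2.39607485e-03, -7.21266031e+01, -6.22611737e+01,  7.77577632e-02,
        2.38535833e-02, -2.17692599e-05]), 'ee_pos': array([ 6.75016096e-01, -1.71081596e-05,  4.04008118e-01]), 'ee_rot': array([-2.22083029e+00, -2.22086613e+00,  1.20582568e-03]), 'ft_force': array([0.41730525, 0.17151326, 0.2044277 ]), 'ft_torque': array([-0.01472203,  0.00464624,  0.01178367]), 'opening': 0.9984486299489305} 0.1861
scene [[-0.75537111  0.53139202 -0.38345405  1.01510832]
 [ 0.65507323  0.62763355 -0.42066042  0.44299021]
 [ 0.01713304 -0.56894521 -0.82219694  0.93200525]
 [ 0.          0.          0.          1.        ]] [[476.50866447   0.         284.24742117]
 [  0.         476.50866447 206.12886414]
 [  0.           0.           1.        ]]
side [[-0.97675218 -0.13150266  0.16929924  0.37223634]
 [-0.21356789  0.66524807 -0.71542558  0.91219885]
 [-0.01854562 -0.73495037 -0.67786725  0.9121355 ]
 [ 0.          0.          0.          1.        ]] [[539.14804577   0.         282.28441088]
 [  0.         539.14804577 211.09236787]
 [  0.           0.           1.        ]]
wrist [[ 9.99998378e-01  1.58299429e-03 -8.58782025e-04  6.75176514e-01]
 [ 1.32375165e-03 -9.69402251e-01 -2.45474079e-01  6.75544373e-02]
 [-1.22108929e-03  2.45472544e-01 -9.69402774e-01  3.85366636e-01]
 [ 0.00000000e+00  0.00000000e+00  0.00000000e+00  1.00000000e+00]] [[311.71068945   0.         275.4802296 ]
 [  0.         311.71068945 214.64846342]
 [  0.           0.           1.        ]]
```

View pics/scene0.png

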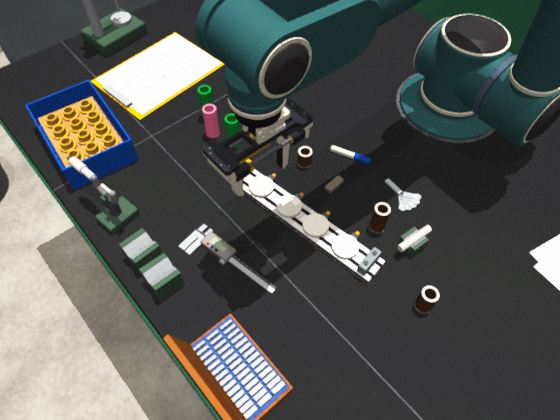

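View pics/side0.png

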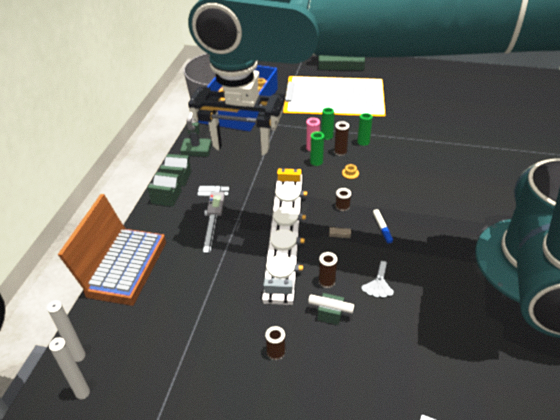

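View pics/wrist0.png

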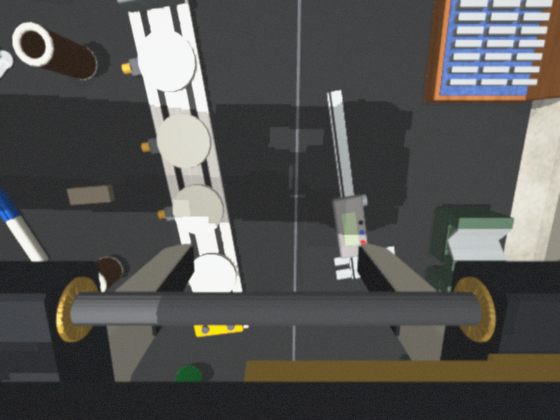

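```bash
python3 - <<'E'
import cv2
a=cv2.imread('pics/side0.png')
cv2.imwrite('pics/c1.png',cv2.resize(a[95:225,270:400],(780,780))[:600]);
cv2.imwrite('pics/c1.png',cv2.resize(a[100:220,260:400],(700,600),interpolation=3))
cv2.imwrite('pics/c2.png',cv2.resize(a[160:370,230:400],(486,600),interpolation=3))
E
```

```text
(no output)
```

View pics/c1.png

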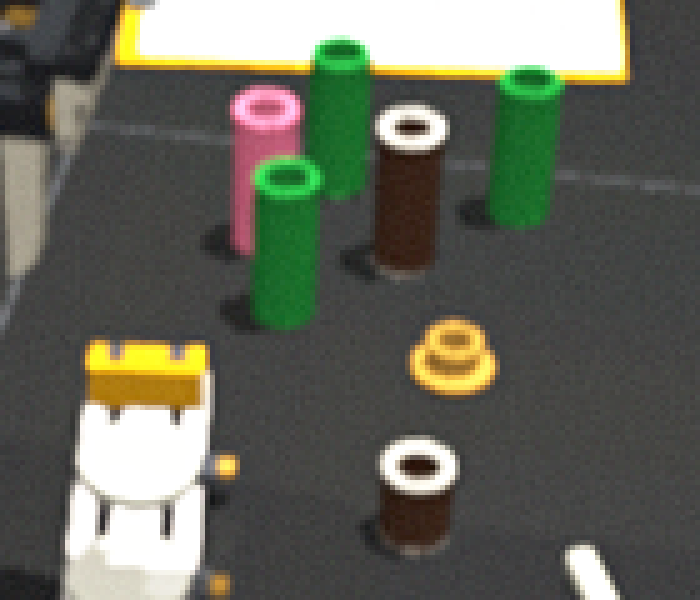

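View pics/c2.png

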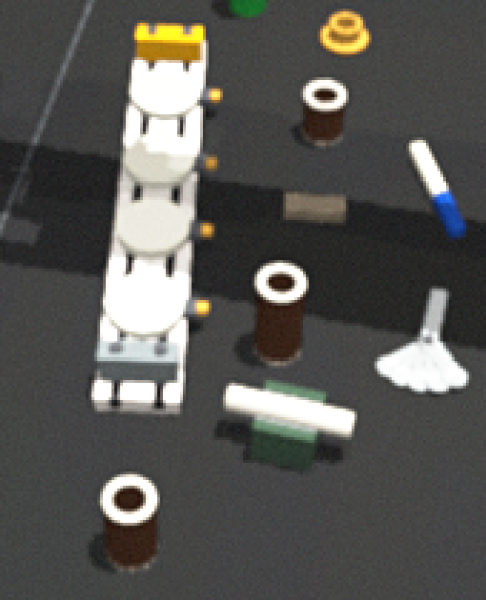

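```bash
cat >> h.py <<'E'
def ld(f):
    z=np.load(f'pics/{f}.npz'); return {k:z[k] for k in z}
def ringc(img,u,v,r=14,thr=None,debug=0):
    g=cv2.cvtColor(img,cv2.COLOR_RGB2GRAY); u,v=int(u),int(v)
    p=g[v-r:v+r+1,u-r:u+r+1]; t,m=cv2.threshold(p,0,255,cv2.THRESH_OTSU)
    if thr: m=((p>thr)*255).astype(np.uint8)
    n,l,s,c=cv2.connectedComponentsWithStats(m)
    i=1+np.argmax(s[1:,4]); cs,_=cv2.findContours((l==i).astype(np.uint8),cv2.RETR_EXTERNAL,cv2.CHAIN_APPROX_NONE)
    h=cv2.convexHull(max(cs,key=cv2.contourArea)); e=cv2.fitEllipse(h)
    return np.array(e[0])+[u-r,v-r],e[1],s[i]
E
python3 - <<'E'
from h import *
d=ld('side0'); s=ld('scene0')
for n,(u,v),vb in(('A',(342,125.6),155),('B',(343.6,193.2),210.6),('C',(328.4,259),286.7),('D',(275.5,335),359.5)):
    c,e,st=ringc(d['frame'],u,v); print(n,c,e)
    for L in(.045,.06,.075,.09):
        p=ray(d,*c,L); a=np.linspace(0,6.28,60)
        b=max(proj(d,[p[0]+.018*np.cos(t),p[1]+.018*np.sin(t),0])[1] for t in a)
        print('  ',L,p[:2].round(4),'bottom',b.round(1),'obs',vb,'scene px',proj(s,[p[0],p[1],L]).round(1))
for n,c in(('B',(305,150)),('C',(382,209)),('D',(429,292))):
    c,e,st=ringc(s['frame'],*c,r=11); print(n,c,e)
E
```

```text
A [345. 112.] (7.202942371368408, 24.220430374145508)
   0.045 [ 0.4993 -0.4603] bottom 128.2 obs 155 scene px [205.   83.5]
   0.06 [ 0.4971 -0.4366] bottom 132.8 obs 155 scene px [210.2  83.4]
   0.075 [ 0.4949 -0.4128] bottom 137.4 obs 155 scene px [215.5  83.3]
   0.09 [ 0.4927 -0.3891] bottom 142.2 obs 155 scene px [221.   83.1]
B [343.30957127 192.60691929] (10.931039810180664, 15.217220306396484)
   0.045 [ 0.456  -0.0975] bottom 211.0 obs 210.6 scene px [305.8 152.6]
   0.06 [ 0.4546 -0.08  ] bottom 215.8 obs 210.6 scene px [311.5 152.3]
   0.075 [ 0.4531 -0.0626] bottom 220.7 obs 210.6 scene px [317.3 152.1]
   0.09 [ 0.4517 -0.0451] bottom 225.7 obs 210.6 scene px [323.4 151.9]
C [328.05804348 258.40890408] (13.941801071166992, 18.170692443847656)
   0.045 [0.4595 0.1252] bottom 278.4 obs 286.7 scene px [371.2 210.5]
   0.06 [0.458  0.1388] bottom 283.2 obs 286.7 scene px [377.3 210.2]
   0.075 [0.4564 0.1524] bottom 288.1 obs 286.7 scene px [383.6 210. ]
   0.09 [0.4549 0.1661] bottom 293.1 obs 286.7 scene px [390.1 209.7]
D [274.81037331 334.22988415] (17.401885986328125, 19.81531524658203)
   0.045 [0.529  0.3373] bottom 355.6 obs 359.5 scene px [424.6 295.5]
   0.06 [0.5262 0.3473] bottom 360.3 obs 359.5 scene px [431.3 295. ]
   0.075 [0.5235 0.3572] bottom 365.0 obs 359.5 scene px [438.3 294.6]
   0.09 [0.5208 0.3671] bottom 369.9 obs 359.5 scene px [445.5 294.2]
B [304.82048988 150.90994072] (11.186546325683594, 14.634203910827637)
C [382.30591488 208.40032387] (13.749488830566406, 16.79134178161621)
D [430.12289333 293.32949066] (15.92923641204834, 19.294692993164062)
```

```bash
python3 - <<'E'
from h import *
d=ld('side0'); s=ld('scene0'); w=ld('wrist0')
for n,c in dict(A=(342.2,125.4),g1=(328.2,110.4),g2=(366,116),g3=(317.4,135.4),pink=(313.2,121.4)).items():
    p=ray(d,*c,.09); print(n,p.round(4),proj(s,p).round(),proj(w,p).round())
from scipy.optimize import least_squares
for n,L,a,b in(('B45',.045,(343.31,192.61),(304.8,150.9)),('C75',.075,(328.06,258.41),(382.3,208.4)),('D60',.06,(274.8,334.2),(430.1,293.3))):
    f=lambda x:np.r_[proj(d,[*x,L])-a,proj(s,[*x,L])-b]
    r=least_squares(f,[.5,0]); print(n,r.x.round(4),r.fun.round(1))
# pads
f=w['frame'];
cv2.imwrite('pics/w_rail.png',cv2.resize(f[0:350,100:280],(400,778),interpolation=3)[:600])
f=d['frame']; cv2.imwrite('pics/s_rail.png',cv2.resize(f[165:305,255:315],None,fx=4.2,fy=4.2,interpolation=3))
f=s['frame']; cv2.imwrite('pics/sc_rail.png',cv2.resize(f[155:280,235:390],None,fx=4.5,fy=4.5,interpolation=3))
E
```

```text
A [ 0.4914 -0.3213  0.09  ] [237.  97.] [125. 463.]
g1 [ 0.5401 -0.3886  0.09  ] [206.  91.] [170. 504.]
g2 [ 0.4331 -0.3795  0.09  ] [241.  75.] [ 85. 498.]
g3 [ 0.5495 -0.2623  0.09  ] [233. 120.] [169. 424.]
pink [ 0.5719 -0.3259  0.09  ] [211. 110.] [191. 466.]
B45 [ 0.4556 -0.1009] [ 0.3 -0.9  0.2  0.8]
C75 [0.4563 0.1497] [ 0.3 -0.9  0.4  0.7]
D60 [0.526 0.345] [ 0.4 -1.   0.4  0.9]
```

View pics/s_rail.png

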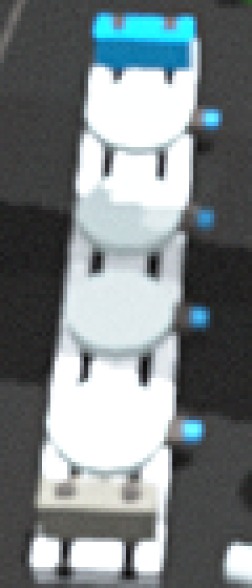

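View pics/sc_rail.png

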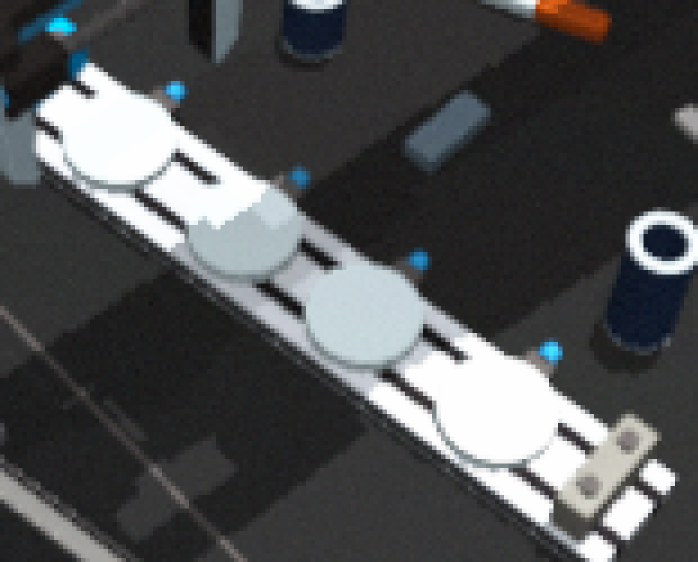

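View pics/w_rail.png

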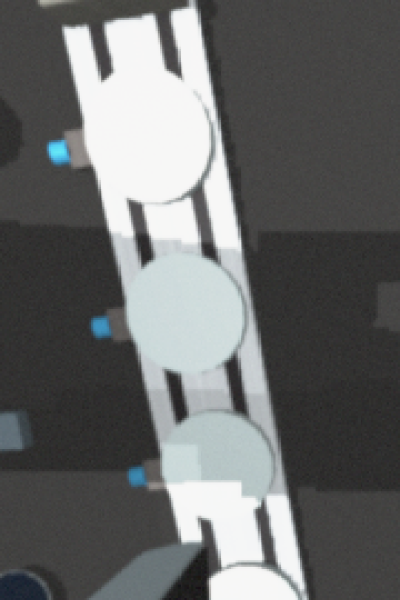

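```bash
python3 - <<'E'
from h import *
d=ld('side0'); s=ld('scene0'); w=ld('wrist0')
P={1:((345.2,245.4),(280.7,265.7),(167.5,60)),2:((315.9,224.3),(283.8,238.6),(183.7,140.4)),3:((289.2,204.8),(286,215),(197.7,208)),4:((261.4,185),(288.1,191.2),None)}
for k,v in P.items(): print(k,[ray(c,*q,.026)[:2].round(4) for c,q in zip((s,d,w),v) if q])
# knob height/gap, stop
print(ray(w,129,69,.016)[:2],ray(w,37,45,.075)[:2])
E
```

```text
1 [array([0.5591, 0.145 ]), array([0.5594, 0.1496]), array([0.5605, 0.145 ])]
2 [array([0.5707, 0.0633]), array([0.5702, 0.0673]), array([0.5718, 0.0623])]
3 [array([ 0.5814, -0.016 ]), array([ 0.5818, -0.0112]), array([ 0.5828, -0.0155])]
4 [array([ 0.594, -0.102]), array([ 0.595 , -0.0983])]
[0.51443829 0.13807226] [0.45923184 0.14672131]
```

Call:
{"fn": "play_rows", "kwargs": {"increments": [[[0, 0, 0], -0.139], [[-12, -30, 0], 0], [[-12, -30, 0], 0], [[-12, -30, 0], 0], [[-12, -30, 0], 0]], "grip": 0.3, "newtons": 25}}

```text
time_s: 0.65
ee_pos: [0.5617, -0.0646, 0.4044]
ee_rot: [-2.061, -2.37, 0.0]
ft_force: [-0.1, -0.6, 1.1]
opening: 0.706
```

Call:
{"fn": "play_rows", "kwargs": {"increments": [[[-18, -28, -4], 0], [[-18, -28, 0], 0], [[-18, -28, 0], 0], [[-18, -28, 0], 0], [[0, 0, 0], 0]]}}

```text
time_s: 1.15
ee_pos: [0.4598, -0.1525, 0.409]
ee_rot: [2.064, 2.367, -0.001]
ft_force: [0.8, 0.7, -0.7]
opening: 0.7
```

```bash
cat >> h.py <<'E'
def rel(x,y,z):
    from scipy.spatial.transform import Rotation as R
    s=readout.get_state(); M=R.from_rotvec(s['ee_rot']).as_matrix()
    d=M.T@(np.array([x,y,z])-s['ee_pos']); yaw=np.arctan2(M[1,1],M[0,1])
    print('t',round(s['time_s'],2),'pos',s['ee_pos'].round(4),'yaw',yaw.round(4),'tilt',M[:,2].round(3),'op',round(s['opening'],3),'F',s['ft_force'].round(1),'-> mm',(d*1000).round(1))
E
python3 - <<'E'
from h import *
rel(.4557,-.1012,.195); snap('wrist','w1')
E
```

```text
t 1.15 pos [ 0.4598 -0.1525  0.409 ] yaw 0.1367 tilt [ 0.    -0.001 -1.   ] op 0.7 F [ 0.8  0.7 -0.7] -> mm [ 51.6   2.9 214. ]
```

View pics/w1.png

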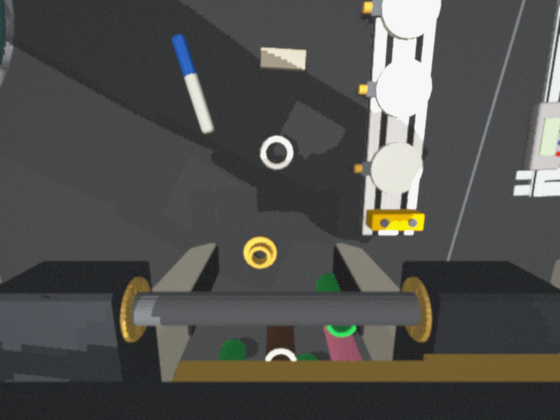

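The wrist view shows the 45 mm ring at (277,152), pad_4 at (397,167) next to the yellow stop (395,220), and the 90 mm sleeve at (281,357) among green and pink look-alikes.

```bash
python3 - <<'E'
from h import *
w=ld('w1'); c,e,_=ringc(w['frame'],277,152,r=22); print(c,e,ray(w,*c,.045))
for q in((397,167),(403,88),(409,11)): print(ray(w,*q,.026)[:2])
print('A',ray(w,281,360,.09)[:2],'g2',ray(w,234,350,.09)[:2],'pink?',ray(w,341,328,.09)[:2])
E
```

```text
[276.388134   151.92364311] (32.75696563720703, 33.66590881347656) [ 0.4541797  -0.10269662  0.045     ]
[ 0.59539195 -0.1013943 ]
[ 0.58193941 -0.01669117]
[0.57041301 0.05688533]
A [ 0.49072175 -0.32781218] g2 [ 0.43686395 -0.32208863] pink? [ 0.54998022 -0.27817973]
```

Call:
{"fn": "play_rows", "kwargs": {"increments": [[[26, 1, 30], 0], [[25, 1, 40], 0], [[0, 0, 40], 0], [[0, 0, 35], 0], [[0, 0, 0], 0]]}}

```text
time_s: 1.7
ee_pos: [0.4562, -0.0992, 0.2594]
ee_rot: [-2.056, -2.367, 0.004]
ft_force: [0.2, 0.4, 0.8]
opening: 0.699
```

```bash
python3 - <<'E'
from h import *
rel(.4547,-.102,.195)
E
```

```text
t 1.7 pos [ 0.4562 -0.0992  0.2594] yaw 0.1401 tilt [-0.007  0.002 -1.   ] op 0.699 F [0.2 0.4 0.8] -> mm [-2.7 -1.5 64.4]
```

Call:
{"fn": "play_rows", "kwargs": {"increments": [[[-2, -1, 20], 0], [[0, 0, 20], 0], [[0, 0, 16], 0], [[0, 0, 8], 0], [[0, 0, 0], 0]]}}

```text
time_s: 2.2
ee_pos: [0.4565, -0.1023, 0.2002]
ee_rot: [-2.061, -2.37, 0.0]
ft_force: [-0.5, -0.1, 1.1]
opening: 0.705
```

```bash
python3 - <<'E'
from h import *
rel(.4547,-.102,.195); snap('side','s2')
cv2.imwrite('pics/s2c.png',cv2.resize(cv2.imread('pics/s2.png')[140:260,260:420],None,fx=4,fy=4))
E
```

```text
t 2.2 pos [ 0.4565 -0.1023  0.2002] yaw 0.1391 tilt [-0.  0. -1.] op 0.705 F [-0.5 -0.1  1.1] -> mm [ 0.5 -1.7  5.2]
```

View pics/s2c.png

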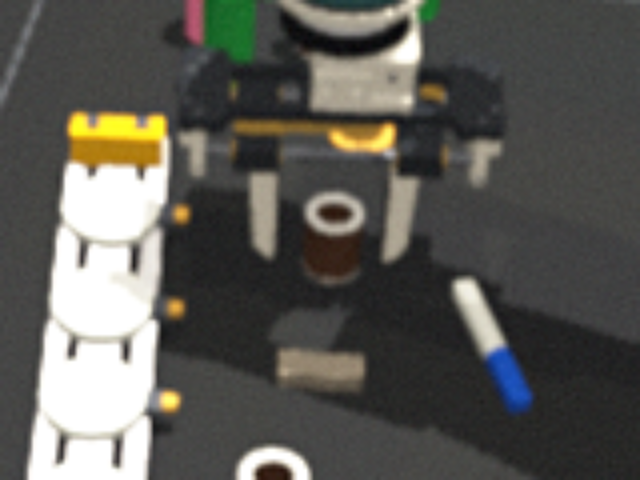

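The crop shows the jaws straddling the 45 mm sleeve at (332,240) with even gaps.

Call:
{"fn": "play_rows", "kwargs": {"increments": [[[0, -2, 3], 0], [[0, 0, 0], 0]]}}

```text
time_s: 2.45
ee_pos: [0.4541, -0.1026, 0.1973]
ee_rot: [2.061, 2.37, 0.0]
ft_force: [0.4, -0.4, 0.4]
opening: 0.701
```

Call:
{"fn": "play_rows", "kwargs": {"increments": [[[0, 0, 0], 0], [[0, 0, 0], 0], [[0, 0, 0], 0], [[0, 0, 0], 0], [[0, 0, 0], 0]], "grip": 0.75, "newtons": 25}}

```text
time_s: 2.95
ee_pos: [0.4541, -0.1026, 0.1968]
ee_rot: [2.062, 2.37, 0.0]
ft_force: [-0.9, -0.2, 0.4]
opening: 0.381
```

Call:
{"fn": "play_rows", "kwargs": {"increments": [[[0, 0, 0], 0], [[0, 0, -5], 0], [[0, 0, -15], 0], [[0, 0, -20], 0], [[0, 0, -20], 0]]}}

```text
time_s: 3.45
ee_pos: [0.454, -0.1026, 0.2584]
ee_rot: [2.062, 2.37, 0.0]
ft_force: [0.1, -0.1, -2.6]
opening: 0.382
```

```bash
python3 - <<'E'
from h import *
rel(.595,-.1015,.25)
E
```

```text
t 3.45 pos [ 0.454  -0.1026  0.2584] yaw 0.139 tilt [ 0. -0. -1.] op 0.382 F [ 0.1 -0.1 -2.6] -> mm [-18.5 139.8   8.4]
```

Call:
{"fn": "play_rows", "kwargs": {"increments": [[[-2, 15, 0], 0], [[-4, 30, 0], 0], [[-5, 35, 0], 0], [[-4, 30, 0], 0], [[-3, 20, 0], 0]]}}

```text
time_s: 3.95
ee_pos: [0.5871, -0.1023, 0.2577]
ee_rot: [2.061, 2.37, 0.001]
ft_force: [-0.1, -0.3, -1.4]
opening: 0.383
```

Call:
{"fn": "play_rows", "kwargs": {"increments": [[[-1, 10, 0], 0], [[0, 0, 10], 0], [[0, 0, 8], 0], [[0, 0, 0], 0], [[0, 0, 0], 0]]}}

```text
time_s: 4.45
ee_pos: [0.5947, -0.1021, 0.2386]
ee_rot: [-2.062, -2.37, 0.0]
ft_force: [0.4, -0.3, -1.6]
opening: 0.384
```

```bash
python3 - <<'E'
from h import *
rel(.595,-.1015,.2228); 
for n in('side','scene'):
  w=snap(n,n+'3')
a=cv2.imread('pics/side3.png')[150:250,240:360]; b=cv2.imread('pics/scene3.png')[140:240,210:330]
cv2.imwrite('pics/m3.png',cv2.resize(np.hstack([a,b]),None,fx=3.3,fy=3.3))
E
```

```text
t 4.45 pos [ 0.5947 -0.1021  0.2386] yaw 0.1388 tilt [-0.001  0.    -1.   ] op 0.384 F [ 0.4 -0.3 -1.6] -> mm [ 0.5  0.4 15.8]
```

View pics/m3.png

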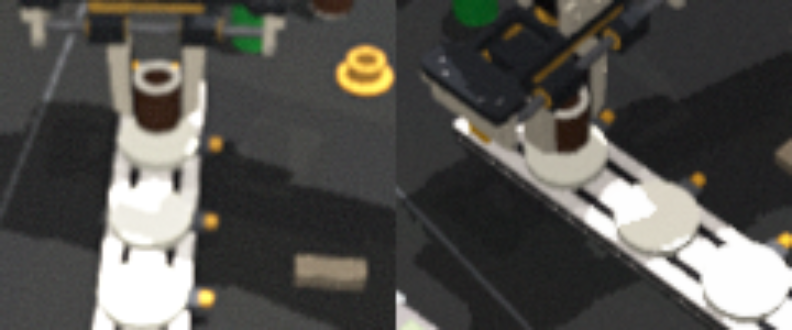

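Sleeve hangs centred over pad_4 in both views ((155,100) side crop, (570,120) scene crop). Lowering.

Call:
{"fn": "play_rows", "kwargs": {"increments": [[[0, 0, 7], 0], [[0, 0, 5], 0], [[0, 0, 2], 0], [[0, 0, 1], 0], [[0, 0, 0], 0]]}}

```text
time_s: 5.05
ee_pos: [0.5954, -0.102, 0.2236]
ee_rot: [-2.062, -2.37, 0.0]
ft_force: [-0.2, 0.6, -2.4]
opening: 0.383
```

Call:
{"fn": "play_rows", "kwargs": {"increments": [[[0, 0, 0.5], 0], [[0, 0, 0.5], 0], [[0, 0, 0], 0]]}}

```text
time_s: 5.35
ee_pos: [0.5954, -0.102, 0.2228]
ee_rot: [2.062, 2.37, 0.0]
ft_force: [0.4, -0.2, -1.9]
opening: 0.387
```

Call:
{"fn": "play_rows", "kwargs": {"increments": [[[0, 0, 0.5], 0], [[0, 0, 0], 0]]}}

```text
time_s: 5.55
ee_pos: [0.5954, -0.102, 0.2228]
ee_rot: [2.062, 2.37, 0.0]
ft_force: [-3.1, 0.9, 5.2]
opening: 0.382
```

Call:
{"fn": "play_rows", "kwargs": {"increments": [[[0, 0, 0.5], 0], [[0, 0, 0], 0]]}}

```text
time_s: 5.75
ee_pos: [0.5954, -0.102, 0.2228]
ee_rot: [2.062, 2.37, 0.0]
ft_force: [-6.3, 1.2, 10.2]
opening: 0.383
```

Call:
{"fn": "play_rows", "kwargs": {"increments": [[[0, 0, -0.5], 0], [[0, 0, 0], 0]]}}

```text
time_s: 5.95
ee_pos: [0.5954, -0.102, 0.2228]
ee_rot: [2.062, 2.37, 0.0]
ft_force: [-2.8, 0.1, 7.2]
opening: 0.384
```

Call:
{"fn": "play_rows", "kwargs": {"increments": [[[0, 0, 0], 0], [[0, 0, 0], 0], [[0, 0, 0], 0], [[0, 0, 0], 0], [[0, 0, 0], 0]], "grip": 0.3}}

```text
time_s: 6.45
ee_pos: [0.5954, -0.102, 0.2222]
ee_rot: [-2.062, -2.37, 0.0]
ft_force: [0.1, 0.1, -0.5]
opening: 0.696
```

Call:
{"fn": "play_rows", "kwargs": {"increments": [[[0, 0, -10], 0], [[0, 0, -25], 0], [[0, 0, -35], 0], [[0, 0, -35], 0], [[0, 0, -20], 0]]}}

```text
time_s: 6.95
ee_pos: [0.5954, -0.102, 0.3513]
ee_rot: [2.06, 2.368, 0.003]
ft_force: [0.3, 0.4, 0.6]
opening: 0.7
```

```bash
python3 - <<'E'
from h import *
rel(.525,.343,.375); d=snap('side','side4'); snap('wrist','w4')
cv2.imwrite('pics/m4.png',cv2.resize(cv2.imread('pics/side4.png')[150:290,220:400],None,fx=3.5,fy=3.5))
E
```

```text
t 6.95 pos [ 0.5954 -0.102   0.3513] yaw 0.139 tilt [ 0.003 -0.001 -1.   ] op 0.7 F [0.3 0.4 0.6] -> mm [450.4  -7.9 -24.3]
```

View pics/m4.png

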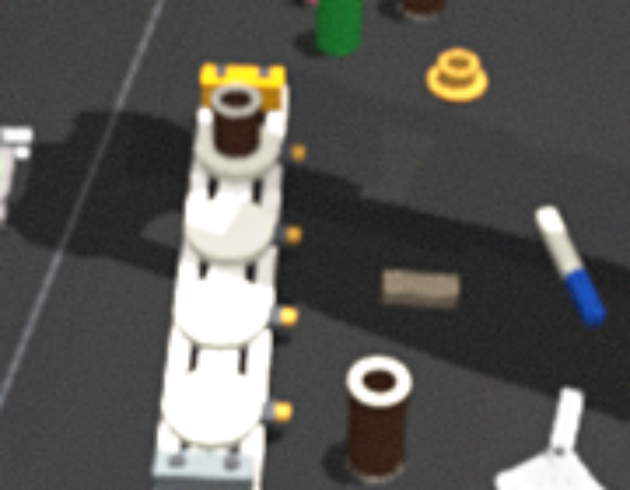

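45 mm sleeve stands on pad_4 (237,120 in crop). On to the 60 mm sleeve.

Call:
{"fn": "play_rows", "kwargs": {"increments": [[[20, 0, -10], 0], [[40, -2, -14], 0], [[45, -2, 0], 0], [[45, -2, 0], 0], [[45, -2, 0], 0]]}}

```text
time_s: 7.55
ee_pos: [0.5597, 0.0915, 0.3707]
ee_rot: [-2.062, -2.37, 0.001]
ft_force: [1.3, 0.2, -0.5]
opening: 0.697
```

Call:
{"fn": "play_rows", "kwargs": {"increments": [[[45, 0, 0], 0], [[45, 0, 0], 0], [[45, 0, 0], 0], [[40, 0, 0], 0], [[0, 0, 0], 0]]}}

```text
time_s: 8.05
ee_pos: [0.5352, 0.2669, 0.3702]
ee_rot: [-2.057, -2.373, 0.001]
ft_force: [0.7, 0.9, -1.0]
opening: 0.695
```

Call:
{"fn": "play_rows", "kwargs": {"increments": [[[0, 0, 0], 0]]}}

```text
time_s: 8.15
ee_pos: [0.5359, 0.2638, 0.3704]
ee_rot: [-2.06, -2.372, 0.002]
ft_force: [-0.5, -1.2, -1.0]
opening: 0.701
```

```bash
python3 - <<'E'
from h import *
rel(.525,.343,.205); snap('wrist','w5')
E
```

```text
t 8.15 pos [0.5359 0.2638 0.3704] yaw 0.1407 tilt [-0.001 -0.001 -1.   ] op 0.701 F [-0.5 -1.2 -1. ] -> mm [ 80.    0.5 165.4]
```

View pics/w5.png

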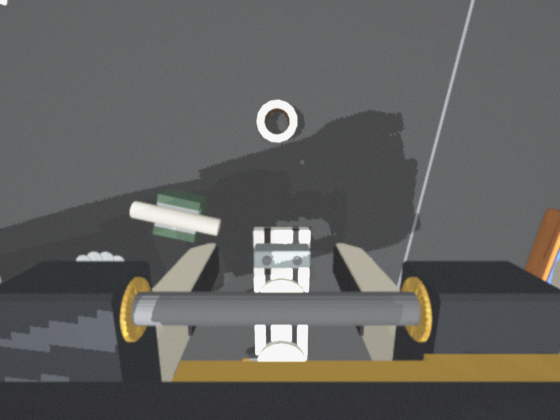

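```bash
python3 - <<'E'
from h import *
w=ld('w5'); c,e,_=ringc(w['frame'],277,121,r=26); p=ray(w,*c,.06); print(c,e,p)
rel(p[0],p[1],.207)
E
```

```text
[276.5085907 120.591259 ] (40.839176177978516, 42.9505729675293) [0.52529354 0.34362866 0.06      ]
t 8.2 pos [0.5362 0.263  0.3706] yaw 0.1394 tilt [-0.001 -0.001 -1.   ] op 0.702 F [-0.6 -0.4 -0.2] -> mm [ 81.4   0.6 163.6]
```

Call:
{"fn": "play_rows", "kwargs": {"increments": [[[25, 0, 0], 0], [[35, 0, 30], 0], [[21, 1, 40], 0], [[0, 0, 30], 0], [[0, 0, 25], 0]]}}

```text
time_s: 8.7
ee_pos: [0.526, 0.3426, 0.2439]
ee_rot: [-2.062, -2.369, 0.003]
ft_force: [0.2, -0.4, 0.4]
opening: 0.7
```

Call:
{"fn": "play_rows", "kwargs": {"increments": [[[0, 0, 15], 0], [[0, 0, 0], 0], [[0, 0, 0], 0]]}}

```text
time_s: 9.0
ee_pos: [0.5265, 0.3431, 0.2323]
ee_rot: [2.063, 2.369, 0.001]
ft_force: [0.5, -0.1, 0.2]
opening: 0.699
```

```bash
python3 - <<'E'
from h import *
rel(.5253,.3436,.207); snap('scene','sc6')
cv2.imwrite('pics/m6.png',cv2.resize(cv2.imread('pics/sc6.png')[210:350,350:510],None,fx=3.5,fy=3.5))
E
```

```text
t 9.0 pos [0.5265 0.3431 0.2323] yaw 0.1381 tilt [ 0.001  0.    -1.   ] op 0.699 F [ 0.5 -0.1  0.2] -> mm [ 0.6 -1.1 25.3]
```

View pics/m6.png

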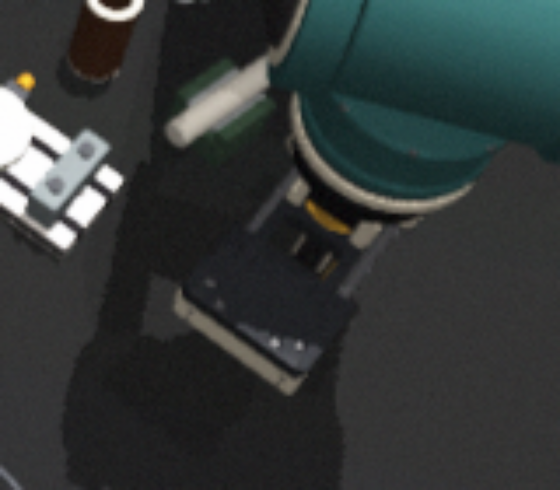

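The gripper hides the sleeve here (at about (300,300)); the measured pose agrees, so I carry on.

Call:
{"fn": "play_rows", "kwargs": {"increments": [[[0, -1, 10], 0], [[0, 0, 10], 0], [[0, 0, 5], 0], [[0, 0, 0], 0], [[0, 0, 0], 0]]}}

```text
time_s: 9.55
ee_pos: [0.525, 0.3436, 0.2062]
ee_rot: [-2.062, -2.37, 0.0]
ft_force: [0.6, 0.2, 0.6]
opening: 0.702
```

Call:
{"fn": "play_rows", "kwargs": {"increments": [[[0, 0, 0], 0], [[0, 0, 0], 0], [[0, 0, 0], 0], [[0, 0, 0], 0], [[0, 0, 0], 0]], "grip": 0.75}}

```text
time_s: 10.05
ee_pos: [0.525, 0.3435, 0.2064]
ee_rot: [2.062, 2.37, 0.0]
ft_force: [-0.3, -0.8, 0.8]
opening: 0.383
```

Call:
{"fn": "play_rows", "kwargs": {"increments": [[[0, 0, 0], 0], [[0, 0, -5], 0], [[0, 0, -20], 0], [[0, 0, -25], 0], [[0, 0, -30], 0]]}}

```text
time_s: 10.55
ee_pos: [0.5247, 0.3434, 0.2863]
ee_rot: [-2.061, -2.37, 0.003]
ft_force: [1.0, -0.1, -2.6]
opening: 0.381
```

Call:
{"fn": "play_rows", "kwargs": {"increments": [[[0, 0, -30], 0], [[0, 0, -20], 0], [[0, 0, 0], 0]]}}

```text
time_s: 10.85
ee_pos: [0.5251, 0.3436, 0.3395]
ee_rot: [2.061, 2.369, 0.007]
ft_force: [0.5, 0.5, -2.4]
opening: 0.385
```

```bash
python3 - <<'E'
from h import *
rel(.5825,-.0155,.330)
E
```

```text
t 10.85 pos [0.5251 0.3436 0.3395] yaw 0.1391 tilt [ 0.004  0.002 -1.   ] op 0.385 F [ 0.5  0.5 -2.4] -> mm [-363.6    7.     8.9]
```

Call:
{"fn": "play_rows", "kwargs": {"increments": [[[-15, 0, 0], 0], [[-30, 1, 0], 0], [[-40, 1, 0], 0], [[-40, 1, 0], 0], [[-40, 1, 0], 0]]}}

```text
time_s: 11.35
ee_pos: [0.5515, 0.1785, 0.3342]
ee_rot: [-2.061, -2.37, 0.004]
ft_force: [0.7, -0.1, -3.3]
opening: 0.378
```

Call:
{"fn": "play_rows", "kwargs": {"increments": [[[-40, 1, 0], 0], [[-40, 1, 0], 0], [[-40, 1, 0], 0], [[-35, 0, 0], 0], [[-25, 0, 0], 0]]}}

```text
time_s: 11.85
ee_pos: [0.5793, 0.0, 0.3343]
ee_rot: [-2.062, -2.368, 0.003]
ft_force: [0.4, 0.2, -3.8]
opening: 0.384
```

Call:
{"fn": "play_rows", "kwargs": {"increments": [[[-15, 0, 0], 0], [[0, 0, 20], 0], [[0, 0, 30], 0], [[0, 0, 20], 0], [[0, 0, 0], 0]]}}

```text
time_s: 12.35
ee_pos: [0.5808, -0.012, 0.2622]
ee_rot: [-2.058, -2.367, 0.006]
ft_force: [-0.4, -0.0, -2.2]
opening: 0.384
```

```bash
python3 - <<'E'
from h import *
rel(.5825,-.0155,.2323)
E
```

```text
t 12.35 pos [ 0.5808 -0.012   0.2622] yaw 0.1392 tilt [-0.006  0.    -1.   ] op 0.384 F [-0.4 -0.  -2.2] -> mm [-3.8  1.4 29.9]
```

Call:
{"fn": "play_rows", "kwargs": {"increments": [[[-3.5, 1.5, 8], 0], [[0, 0, 8], 0], [[0, 0, 0], 0], [[0, 0, 0], 0]]}}

```text
time_s: 12.75
ee_pos: [0.5838, -0.0153, 0.2506]
ee_rot: [2.062, 2.37, 0.0]
ft_force: [-0.5, -0.5, -2.1]
opening: 0.382
```

```bash
python3 - <<'E'
from h import *
rel(.5825,-.0155,.2323)
for n in('side','scene'): snap(n,n+'7')
a=cv2.imread('pics/side7.png')[150:270,240:360]; b=cv2.imread('pics/scene7.png')[140:260,230:350]
cv2.imwrite('pics/m7.png',cv2.resize(np.hstack([a,b]),None,fx=3.3,fy=3.3))
E
```

```text
t 12.75 pos [ 0.5838 -0.0153  0.2506] yaw 0.139 tilt [ 0.  0. -1.] op 0.382 F [-0.5 -0.5 -2.1] -> mm [-0.  -1.3 18.3]
```

View pics/m7.png

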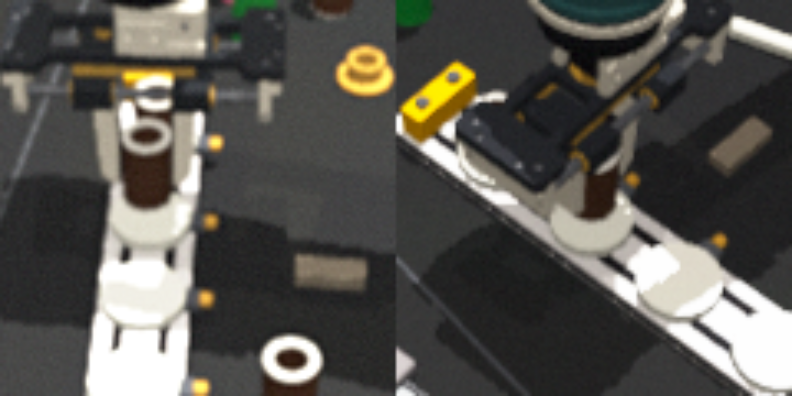

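Sleeve hangs centred above pad_3 (147,215 side crop). Lowering.

Call:
{"fn": "play_rows", "kwargs": {"increments": [[[0, -1, 8], 0], [[0, 0, 6], 0], [[0, 0, 2], 0], [[0, 0, 1], 0], [[0, 0, 0], 0]]}}

```text
time_s: 13.35
ee_pos: [0.5828, -0.0154, 0.2331]
ee_rot: [-2.062, -2.37, 0.0]
ft_force: [0.1, -0.2, -2.9]
opening: 0.38
```

Call:
{"fn": "play_rows", "kwargs": {"increments": [[[0, 0, 0.7], 0], [[0, 0, 0.6], 0], [[0, 0, 0], 0]]}}

```text
time_s: 13.65
ee_pos: [0.5828, -0.0155, 0.2324]
ee_rot: [2.062, 2.37, 0.0]
ft_force: [-1.6, -0.3, 2.3]
opening: 0.385
```

Call:
{"fn": "play_rows", "kwargs": {"increments": [[[0, 0, 0.5], 0], [[0, 0, 0], 0]]}}

```text
time_s: 13.85
ee_pos: [0.5829, -0.0154, 0.2323]
ee_rot: [2.061, 2.37, 0.001]
ft_force: [-4.3, -0.3, 8.9]
opening: 0.385
```

Contact; release and rise.

Call:
{"fn": "play_rows", "kwargs": {"increments": [[[0, 0, -0.3], 0], [[0, 0, 0], 0]]}}

```text
time_s: 14.05
ee_pos: [0.5828, -0.0154, 0.2323]
ee_rot: [2.061, 2.37, 0.0]
ft_force: [-2.8, -0.2, 6.3]
opening: 0.384
```

Call:
{"fn": "play_rows", "kwargs": {"increments": [[[0, 0, 0], 0], [[0, 0, 0], 0], [[0, 0, 0], 0], [[0, 0, 0], 0], [[0, 0, 0], 0]], "grip": 0.3}}

```text
time_s: 14.55
ee_pos: [0.5828, -0.0155, 0.2317]
ee_rot: [-2.062, -2.37, 0.0]
ft_force: [-0.6, -0.6, -0.2]
opening: 0.694
```

Call:
{"fn": "play_rows", "kwargs": {"increments": [[[0, 0, -10], 0], [[0, 0, -25], 0], [[0, 0, -35], 0], [[0, 0, -35], 0], [[0, 0, -25], 0]]}}

```text
time_s: 15.05
ee_pos: [0.5826, -0.0154, 0.3651]
ee_rot: [2.061, 2.369, 0.002]
ft_force: [0.3, 0.3, -0.1]
opening: 0.697
```

```bash
python3 - <<'E'
from h import *
rel(.4575,.077,.37)
E
```

```text
t 15.05 pos [ 0.5826 -0.0154  0.3651] yaw 0.139 tilt [ 0.002 -0.    -1.   ] op 0.697 F [ 0.3  0.3 -0.1] -> mm [ 108.9 -111.1   -5.2]
```

Call:
{"fn": "play_rows", "kwargs": {"increments": [[[20, -20, -5], 0], [[30, -30, 0], 0], [[30, -30, 0], 0], [[20, -20, 0], 0], [[9, -11, 0], 0]]}}

```text
time_s: 15.55
ee_pos: [0.4561, 0.0781, 0.3678]
ee_rot: [2.06, 2.371, 0.002]
ft_force: [-0.3, 0.1, 0.2]
opening: 0.705
```

Call:
{"fn": "play_rows", "kwargs": {"increments": [[[0, 0, 0], 0], [[0, 0, 0], 0]]}}

```text
time_s: 15.75
ee_pos: [0.4582, 0.0768, 0.3672]
ee_rot: [2.061, 2.37, 0.001]
ft_force: [-0.3, 0.0, 0.3]
opening: 0.701
```

```bash
python3 - <<'E'
from h import *
w=snap('wrist','w8'); p0=proj(w,[.4575,.147,.075]); print(p0)
c,e,_=ringc(w['frame'],*p0,r=32); p=ray(w,*c,.075); print(c,e,p)
rel(p[0],p[1],.217); snap('side','s8')
E
```

```text
[285.76132234 133.18998076]
[283.37157631 131.58832169] (41.43436813354492, 44.710689544677734) [0.4552991  0.14801575 0.075     ]
t 15.8 pos [0.4584 0.0767 0.367 ] yaw 0.1386 tilt [ 0. -0. -1.] op 0.701 F [ 0.3  0.1 -0. ] -> mm [ 71.1   6.8 149.9]
```

View pics/w8.png

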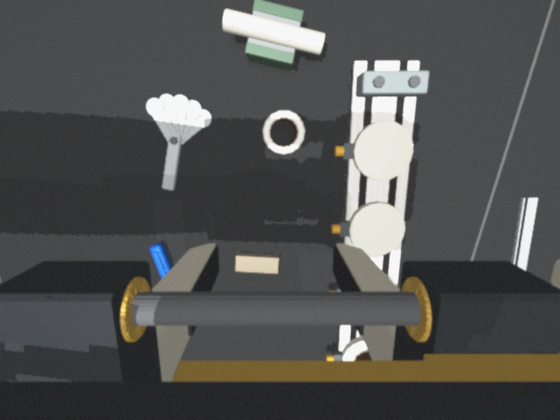

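View pics/s8.png

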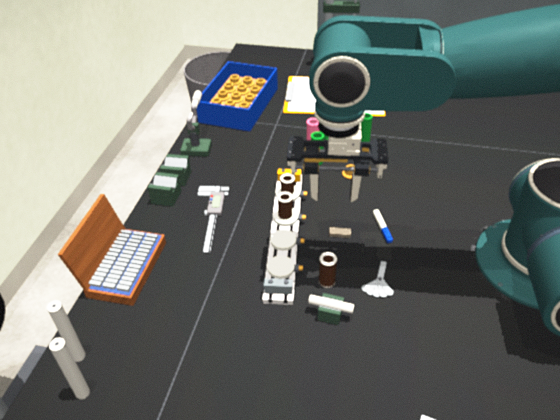

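60 mm sleeve stands on pad_3 (side (286,205)); the 75 mm ring is at wrist (284,132). Going to it.

Call:
{"fn": "play_rows", "kwargs": {"increments": [[[25, 2, 0], 0], [[30, 4, 15], 0], [[16, 1, 35], 0], [[0, 0, 35], 0], [[0, 0, 25], 0]]}}

```text
time_s: 16.35
ee_pos: [0.4551, 0.1484, 0.2542]
ee_rot: [-2.061, -2.37, 0.003]
ft_force: [-0.1, -0.2, -0.5]
opening: 0.701
```

Call:
{"fn": "play_rows", "kwargs": {"increments": [[[0, 0, 0], 0], [[0, 0, 0], 0]]}}

```text
time_s: 16.55
ee_pos: [0.4555, 0.1481, 0.2573]
ee_rot: [-2.062, -2.369, 0.001]
ft_force: [1.3, -0.2, 0.8]
opening: 0.7
```

```bash
python3 - <<'E'
from h import *
rel(.456,.1477,.217); snap('side','s9')
cv2.imwrite('pics/m9.png',cv2.resize(cv2.imread('pics/s9.png')[190:310,250:410],None,fx=3.5,fy=3.5))
E
```

```text
t 16.55 pos [0.4555 0.1481 0.2573] yaw 0.1383 tilt [-0.001 -0.    -1.   ] op 0.7 F [ 1.3 -0.2  0.8] -> mm [-0.5  0.5 40.3]
```

View pics/m9.png

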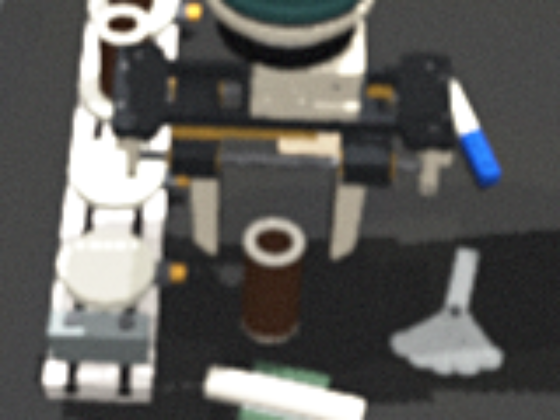

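Jaws straddle the 75 mm sleeve (272,280) evenly.

Call:
{"fn": "play_rows", "kwargs": {"increments": [[[0, 0, 12], 0], [[0, 0, 15], 0], [[0, 0, 10], 0], [[0, 0, 3], 0], [[0, 0, 0], 0]]}}

```text
time_s: 17.1
ee_pos: [0.4547, 0.1484, 0.2161]
ee_rot: [-2.061, -2.37, 0.001]
ft_force: [0.2, -0.4, -0.3]
opening: 0.704
```

Call:
{"fn": "play_rows", "kwargs": {"increments": [[[0, 0, 0], 0], [[0, 0, 0], 0]]}}

```text
time_s: 17.3
ee_pos: [0.455, 0.1485, 0.2172]
ee_rot: [2.061, 2.37, 0.001]
ft_force: [-0.4, 0.5, 0.0]
opening: 0.704
```

Call:
{"fn": "play_rows", "kwargs": {"increments": [[[0, 0, 0], 0], [[0, 0, 0], 0], [[0, 0, 0], 0], [[0, 0, 0], 0], [[0, 0, 0], 0]], "grip": 0.75}}

```text
time_s: 17.8
ee_pos: [0.4548, 0.1484, 0.2168]
ee_rot: [2.062, 2.37, 0.0]
ft_force: [-0.0, 0.3, 0.0]
opening: 0.386
```

Call:
{"fn": "play_rows", "kwargs": {"increments": [[[0, 0, 0], 0], [[0, 0, -5], 0], [[0, 0, -20], 0], [[0, 0, -25], 0], [[0, 0, -30], 0]]}}

```text
time_s: 18.3
ee_pos: [0.4545, 0.1483, 0.297]
ee_rot: [-2.061, -2.37, 0.002]
ft_force: [1.2, -0.4, -2.4]
opening: 0.381
```

Call:
{"fn": "play_rows", "kwargs": {"increments": [[[0, 0, -20], 0], [[0, 0, 0], 0]]}}

```text
time_s: 18.5
ee_pos: [0.4551, 0.1485, 0.3195]
ee_rot: [2.06, 2.369, 0.005]
ft_force: [-0.6, 0.5, -4.4]
opening: 0.381
```

```bash
python3 - <<'E'
from h import *
rel(.571,.0635,.30)
E
```

```text
t 18.5 pos [0.4551 0.1485 0.3195] yaw 0.139 tilt [ 0.004  0.001 -1.   ] op 0.381 F [-0.6  0.5 -4.4] -> mm [-100.2  102.9   19.9]
```

Call:
{"fn": "play_rows", "kwargs": {"increments": [[[-12, 12, 0], 0], [[-22, 23, 0], 0], [[-26, 26, 0], 0], [[-22, 23, 0], 0], [[-12, 13, 0], 0]]}}

```text
time_s: 19.0
ee_pos: [0.5655, 0.0668, 0.3146]
ee_rot: [-2.062, -2.368, 0.003]
ft_force: [-0.3, 1.2, -2.3]
opening: 0.386
```

Call:
{"fn": "play_rows", "kwargs": {"increments": [[[-6, 6, 0], 0], [[0, 0, 20], 0], [[0, 0, 20], 0], [[0, 0, 10], 0], [[0, 0, 0], 0]]}}

```text
time_s: 19.5
ee_pos: [0.5701, 0.064, 0.2651]
ee_rot: [-2.06, -2.369, 0.003]
ft_force: [-0.6, 0.1, -1.9]
opening: 0.383
```

Call:
{"fn": "play_rows", "kwargs": {"increments": [[[0, 0, 0], 0], [[0, 0, 0], 0]]}}

```text
time_s: 19.7
ee_pos: [0.5708, 0.0638, 0.2679]
ee_rot: [2.061, 2.37, 0.002]
ft_force: [0.3, 0.3, -3.2]
opening: 0.382
```

```bash
python3 - <<'E'
from h import *
rel(.571,.0632,.2428)
for n in('side','scene'): snap(n,n+'10')
a=cv2.imread('pics/side10.png')[170:290,240:360]; b=cv2.imread('pics/scene10.png')[160:280,250:370]
cv2.imwrite('pics/m10.png',cv2.resize(np.hstack([a,b]),None,fx=3.3,fy=3.3))
E
```

```text
t 19.7 pos [0.5708 0.0638 0.2679] yaw 0.1392 tilt [ 0.001  0.    -1.   ] op 0.382 F [ 0.3  0.3 -3.2] -> mm [-0.6  0.1 25.1]
```

View pics/m10.png

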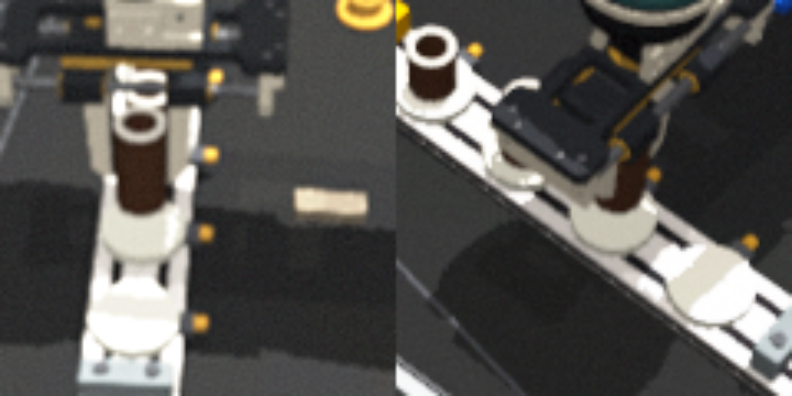

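Centred over pad_2 ((145,215) side crop). Lowering 25 mm.

Call:
{"fn": "play_rows", "kwargs": {"increments": [[[0, 0, 8], 0], [[0, 0, 8], 0], [[0, 0, 5], 0], [[0, 0, 2], 0], [[0, 0, 0], 0]]}}

```text
time_s: 20.3
ee_pos: [0.5707, 0.0636, 0.2434]
ee_rot: [-2.062, -2.37, 0.001]
ft_force: [0.7, -0.4, -2.3]
opening: 0.384
```

Call:
{"fn": "play_rows", "kwargs": {"increments": [[[0, 0, 0.7], 0], [[0, 0, 0.6], 0], [[0, 0, 0], 0]]}}

```text
time_s: 20.6
ee_pos: [0.5708, 0.0637, 0.2428]
ee_rot: [2.062, 2.37, 0.0]
ft_force: [-1.1, -0.4, 0.8]
opening: 0.385
```

Call:
{"fn": "play_rows", "kwargs": {"increments": [[[0, 0, 0.5], 0], [[0, 0, 0], 0]]}}

```text
time_s: 20.8
ee_pos: [0.5708, 0.0637, 0.2428]
ee_rot: [2.061, 2.37, 0.001]
ft_force: [-3.2, -0.7, 6.3]
opening: 0.384
```

Call:
{"fn": "play_rows", "kwargs": {"increments": [[[0, 0, -0.2], 0], [[0, 0, 0], 0]]}}

```text
time_s: 21.0
ee_pos: [0.5708, 0.0637, 0.2428]
ee_rot: [2.061, 2.37, 0.001]
ft_force: [-2.2, 0.3, 6.3]
opening: 0.38
```

Call:
{"fn": "play_rows", "kwargs": {"increments": [[[0, 0, 0], 0], [[0, 0, 0], 0], [[0, 0, 0], 0], [[0, 0, 0], 0], [[0, 0, 0], 0]], "grip": 0.3}}

```text
time_s: 21.5
ee_pos: [0.5707, 0.0636, 0.2421]
ee_rot: [-2.062, -2.37, 0.0]
ft_force: [0.7, -0.6, -0.7]
opening: 0.695
```

Call:
{"fn": "play_rows", "kwargs": {"increments": [[[0, 0, -10], 0], [[0, 0, -25], 0], [[0, 0, -35], 0], [[0, 0, -40], 0], [[0, 0, -40], 0]]}}

```text
time_s: 22.0
ee_pos: [0.5703, 0.0636, 0.3945]
ee_rot: [2.062, 2.37, 0.0]
ft_force: [0.4, 0.7, -0.3]
opening: 0.701
```

```bash
python3 - <<'E'
from h import *
rel(.4914,-.37,.42); snap('side','s11')
E
```

```text
t 22.0 pos [0.5703 0.0636 0.3945] yaw 0.139 tilt [ 0. -0. -1.] op 0.701 F [ 0.4  0.7 -0.3] -> mm [-418.5 -138.2  -25.6]
```

View pics/s11.png

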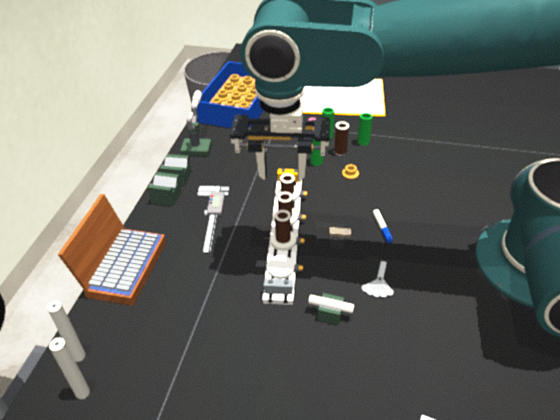

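Three sleeves stand on pads (side (287,183),(285,205),(282,228)). Now to the 90 mm sleeve, brown at (342,138) between the greens.

Call:
{"fn": "play_rows", "kwargs": {"increments": [[[-25, -8, -8], 0], [[-40, -13, -9], 0], [[-45, -14, -8], 0], [[-45, -14, 0], 0], [[-45, -14, 0], 0]]}}

```text
time_s: 22.55
ee_pos: [0.5352, -0.1447, 0.4183]
ee_rot: [2.061, 2.37, 0.001]
ft_force: [-0.2, 0.6, 0.3]
opening: 0.701
```

Call:
{"fn": "play_rows", "kwargs": {"increments": [[[-45, -14, 0], 0], [[-45, -14, 0], 0], [[-45, -14, 0], 0], [[-45, -14, 0], 0], [[-40, -13, 0], 0]]}}

```text
time_s: 23.05
ee_pos: [0.4973, -0.3727, 0.4178]
ee_rot: [2.062, 2.369, -0.0]
ft_force: [0.0, 0.5, 0.2]
opening: 0.703
```

Call:
{"fn": "play_rows", "kwargs": {"increments": [[[-18, -6, 0], 0], [[0, 0, 0], 0], [[0, 0, 0], 0]]}}

```text
time_s: 23.35
ee_pos: [0.4948, -0.3888, 0.4173]
ee_rot: [-2.062, -2.37, -0.001]
ft_force: [0.2, 0.6, 0.4]
opening: 0.702
```

```bash
python3 - <<'E'
from h import *
rel(.491,-.325,.235); w=snap('wrist','w12'); print(proj(w,[.491,-.325,.09]))
E
```

```text
t 23.35 pos [ 0.4948 -0.3888  0.4173] yaw 0.1387 tilt [ 0.  0. -1.] op 0.702 F [0.2 0.6 0.4] -> mm [ 63.6   5.  182.3]
[280.55410297 139.95154407]
```

View pics/w12.png

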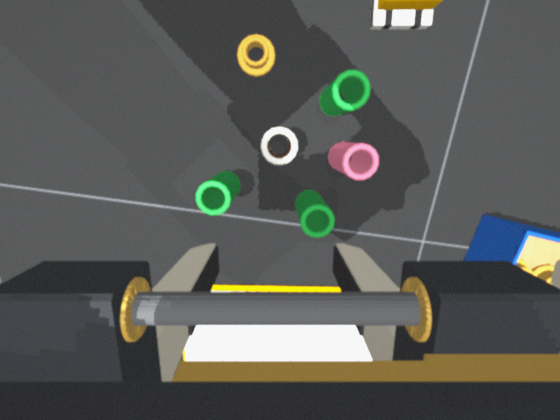

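White-ended dark sleeve at (279,146), greens at (351,90),(213,196),(317,220), pink at (360,161).

```bash
python3 - <<'E'
from h import *
w=ld('w12'); c,e,_=ringc(w['frame'],279,146,r=24); p=ray(w,*c,.09); print(c,e,p)
R=np.array([[-.1385,.9904],[.9904,.1385]])
for n,q in dict(g3=(351,90),g2=(213,196),g1=(317,220),pink=(360,161)).items():
    g=ray(w,*q,.09); print(n,g[:2].round(4),'tool rel',((R@(g-p)[:2])*1000).round(1))
rel(p[0],p[1],.229)
E
```

```text
[279.08479691 145.13319206] (37.27933883666992, 38.477088928222656) [ 0.49029279 -0.33001941  0.09      ]
g3 [ 0.5492 -0.2713] tool rel [50.  66.5]
g2 [ 0.4316 -0.3888] tool rel [-50.  -66.3]
g1 [ 0.5395 -0.3988] tool rel [-74.9  39.2]
pink [ 0.5709 -0.334 ] tool rel [-15.1  79.2]
t 23.4 pos [ 0.495  -0.3883  0.4174] yaw 0.1396 tilt [ 0.  0. -1.] op 0.701 F [ 0.3  0.4 -0.4] -> mm [ 58.3   3.4 188.4]
```

Call:
{"fn": "play_rows", "kwargs": {"increments": [[[15, 1, 20], 0], [[25, 1, 30], 0], [[17, 1, 30], 0], [[0, 0, 25], 0], [[0, 0, 10], 0]], "grip": 0.4}}

```text
time_s: 23.9
ee_pos: [0.4899, -0.3304, 0.3002]
ee_rot: [-2.058, -2.371, 0.0]
ft_force: [-0.0, -0.6, -0.2]
opening: 0.602
```

Call:
{"fn": "play_rows", "kwargs": {"increments": [[[0, 0, 0], 0], [[0, 0, 0], 0], [[0, 0, 0], 0]]}}

```text
time_s: 24.2
ee_pos: [0.4901, -0.3326, 0.3037]
ee_rot: [2.061, 2.369, 0.0]
ft_force: [0.1, -0.1, 1.7]
opening: 0.6
```

```bash
python3 - <<'E'
from h import *
rel(.4905,-.3285,.229)
for n in('side','scene'): snap(n,n+'13')
a=cv2.imread('pics/side13.png')[70:190,270:390]; b=cv2.imread('pics/scene13.png')[50:170,180:300]
cv2.imwrite('pics/m13.png',cv2.resize(np.hstack([a,b]),None,fx=3.3,fy=3.3))
E
```

```text
t 24.2 pos [ 0.4901 -0.3326  0.3037] yaw 0.1389 tilt [ 0.002 -0.001 -1.   ] op 0.6 F [ 0.1 -0.1  1.7] -> mm [ 4.1  0.9 74.7]
```

View pics/m13.png

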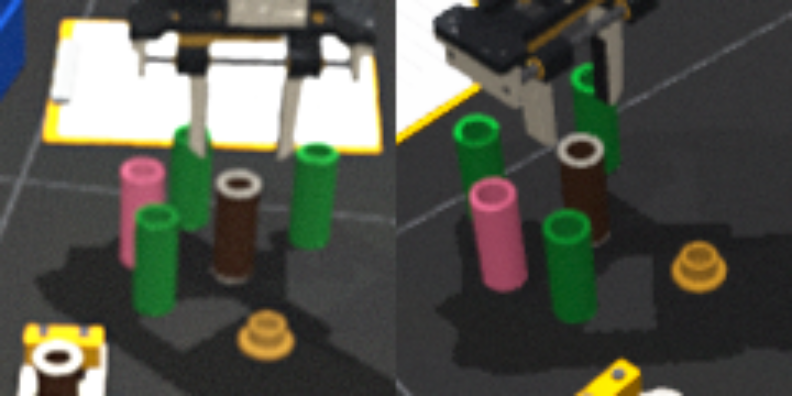

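```bash
python3 - <<'E'
from h import *
for f,q,r in(('scene13',(235.8,95.2),8),('side13',(342.2,125.6),9)):
    w=ld(f)
    c,e,_=ringc(w['frame'],*q,r=r); print(c,e,ray(w,*c,.09)[:2],ray(w,*q,.09)[:2])
E
```

```text
[233.73258018  93.28903151] (11.876907348632812, 17.978778839111328) [ 0.49079614 -0.33726256] [ 0.49107407 -0.32824618]
[341.78872299 125.1507349 ] (8.647704124450684, 13.285670280456543) [ 0.49270129 -0.32231519] [ 0.49132011 -0.32037102]
```

Call:
{"fn": "play_rows", "kwargs": {"increments": [[[4, 1, 0], 0], [[0, 0, 15], 0], [[0, 0, 20], 0], [[0, 0, 0], 0], [[0, 0, 0], 0]]}}

```text
time_s: 24.8
ee_pos: [0.4901, -0.3282, 0.2667]
ee_rot: [-2.061, -2.369, 0.0]
ft_force: [0.0, 0.3, -0.4]
opening: 0.6
```

```bash
python3 - <<'E'
from h import *
rel(.491,-.328,.229)
for n in('side','scene'): snap(n,n+'14')
a=cv2.imread('pics/side14.png')[70:190,270:390]; b=cv2.imread('pics/scene14.png')[50:170,180:300]
cv2.imwrite('pics/m14.png',cv2.resize(np.hstack([a,b]),None,fx=3.3,fy=3.3))
E
```

```text
t 24.8 pos [ 0.4901 -0.3282  0.2667] yaw 0.139 tilt [-0.001  0.001 -1.   ] op 0.6 F [ 0.   0.3 -0.4] -> mm [ 0.1  0.9 37.7]
```

View pics/m14.png

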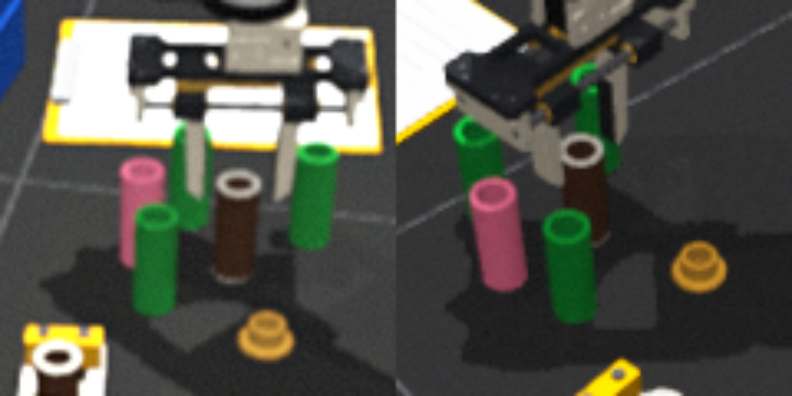

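Tips straddle the brown sleeve (237,225 side crop), clear of green and pink. Down 38 mm and grip.

Call:
{"fn": "play_rows", "kwargs": {"increments": [[[0, 0.5, 10], 0], [[0, 0, 12], 0], [[0, 0, 10], 0], [[0, 0, 5], 0], [[0, 0, 0], 0]]}}

```text
time_s: 25.4
ee_pos: [0.4905, -0.3281, 0.2289]
ee_rot: [-2.061, -2.369, 0.0]
ft_force: [-0.8, 0.2, -0.4]
opening: 0.601
```

Call:
{"fn": "play_rows", "kwargs": {"increments": [[[0, 0, 0], 0], [[0, 0, 0], 0]]}}

```text
time_s: 25.6
ee_pos: [0.4908, -0.3283, 0.2306]
ee_rot: [2.061, 2.37, 0.0]
ft_force: [0.0, 0.0, 0.3]
opening: 0.597
```

Call:
{"fn": "play_rows", "kwargs": {"increments": [[[0, 0, 0], 0], [[0, 0, 0], 0], [[0, 0, 0], 0], [[0, 0, 0], 0], [[0, 0, 0], 0]], "grip": 0.75, "newtons": 30}}

```text
time_s: 26.1
ee_pos: [0.4907, -0.3283, 0.2304]
ee_rot: [2.062, 2.37, -0.0]
ft_force: [-2.2, -0.2, 3.8]
opening: 0.383
```

Call:
{"fn": "play_rows", "kwargs": {"increments": [[[0, 0, 0], 0], [[0, 0, -5], 0], [[0, 0, -20], 0], [[0, 0, -30], 0], [[0, 0, -35], 0]]}}

```text
time_s: 26.6
ee_pos: [0.4905, -0.328, 0.32]
ee_rot: [-2.06, -2.369, 0.0]
ft_force: [0.8, -0.1, -3.4]
opening: 0.38
```

Call:
{"fn": "play_rows", "kwargs": {"increments": [[[0, 0, -35], 0], [[0, 0, -30], 0], [[0, 0, -10], 0], [[0, 0, 0], 0]]}}

```text
time_s: 27.0
ee_pos: [0.4908, -0.3282, 0.3959]
ee_rot: [2.061, 2.369, 0.0]
ft_force: [-0.6, -0.2, -4.6]
opening: 0.384
```

```bash
python3 - <<'E'
from h import *
rel(.56,.146,.39)
snap('side','s15')
E
```

```text
t 27.0 pos [ 0.4908 -0.3282  0.3959] yaw 0.1391 tilt [ 0.001 -0.001 -1.   ] op 0.384 F [-0.6 -0.2 -4.6] -> mm [460.  134.3   5.5]
```

View pics/s15.png

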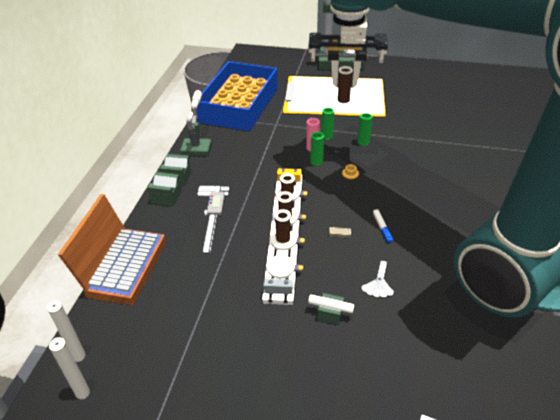

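90 mm sleeve held upright at (345,87); others undisturbed. Carry to pad_1.

Call:
{"fn": "play_rows", "kwargs": {"increments": [[[15, 4, 0], 0], [[30, 9, 0], 0], [[38, 11, 0], 0], [[40, 12, 0], 0], [[40, 12, 0], 0]]}}

```text
time_s: 27.55
ee_pos: [0.5154, -0.158, 0.3931]
ee_rot: [-2.061, -2.368, 0.001]
ft_force: [0.5, -0.2, -3.1]
opening: 0.381
```

Call:
{"fn": "play_rows", "kwargs": {"increments": [[[40, 12, 0], 0], [[40, 12, 0], 0], [[40, 12, 0], 0], [[40, 12, 0], 0], [[40, 12, 0], 0]]}}

```text
time_s: 28.05
ee_pos: [0.5468, 0.0487, 0.3933]
ee_rot: [-2.06, -2.369, 0.002]
ft_force: [1.4, -0.3, -3.2]
opening: 0.384
```

Call:
{"fn": "play_rows", "kwargs": {"increments": [[[38, 10, 0], 0], [[30, 8, 0], 0], [[20, 6, 0], 0], [[9, 2, 0], 0], [[0, 0, 0], 0]]}}

```text
time_s: 28.55
ee_pos: [0.5593, 0.147, 0.3937]
ee_rot: [-2.059, -2.371, 0.002]
ft_force: [0.0, -0.1, -3.1]
opening: 0.385
```

Call:
{"fn": "play_rows", "kwargs": {"increments": [[[0, 0, 0], 0], [[0, 0, 20], 0], [[0, 0, 30], 0], [[0, 0, 0], 0], [[0, 0, 0], 0]]}}

```text
time_s: 29.05
ee_pos: [0.5597, 0.1452, 0.3456]
ee_rot: [-2.063, -2.369, 0.001]
ft_force: [-0.1, -0.7, -2.6]
opening: 0.383
```

```bash
python3 - <<'E'
from h import *
rel(.56,.146,.2564)
E
```

```text
t 29.05 pos [0.5597 0.1452 0.3456] yaw 0.138 tilt [-0.001 -0.    -1.   ] op 0.383 F [-0.1 -0.7 -2.6] -> mm [ 0.8  0.5 89.2]
```

Call:
{"fn": "play_rows", "kwargs": {"increments": [[[0, 0, 15], 0], [[0, 0, 25], 0], [[0, 0, 20], 0], [[0, 0, 8], 0], [[0, 0, 0], 0]]}}

```text
time_s: 29.55
ee_pos: [0.5596, 0.1458, 0.2766]
ee_rot: [-2.062, -2.37, 0.001]
ft_force: [-0.4, -0.6, -3.3]
opening: 0.383
```

Call:
{"fn": "play_rows", "kwargs": {"increments": [[[0, 0, 0], 0], [[0, 0, 0], 0]]}}

```text
time_s: 29.75
ee_pos: [0.56, 0.146, 0.2785]
ee_rot: [2.061, 2.37, 0.002]
ft_force: [0.5, -0.2, -2.5]
opening: 0.385
```

```bash
python3 - <<'E'
from h import *
rel(.56,.1455,.2564)
for n in('side','scene'): snap(n,n+'16')
a=cv2.imread('pics/side16.png')[190:310,230:350]; b=cv2.imread('pics/scene16.png')[170:290,280:400]
cv2.imwrite('pics/m16.png',cv2.resize(np.hstack([a,b]),None,fx=3.3,fy=3.3))
E
```

```text
t 29.75 pos [0.56   0.146  0.2785] yaw 0.139 tilt [ 0.002  0.    -1.   ] op 0.385 F [ 0.5 -0.2 -2.5] -> mm [-0.5 -0.1 22.1]
```

View pics/m16.png

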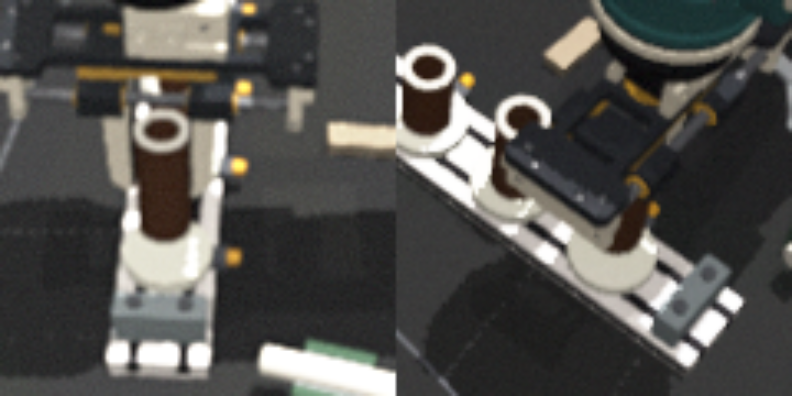

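Centred over pad_1 (165,230 side crop). Lowering 22 mm.

Call:
{"fn": "play_rows", "kwargs": {"increments": [[[0, 0, 8], 0], [[0, 0, 6], 0], [[0, 0, 4], 0], [[0, 0, 1.5], 0], [[0, 0, 0], 0]]}}

```text
time_s: 30.35
ee_pos: [0.5596, 0.1459, 0.2573]
ee_rot: [-2.062, -2.37, 0.001]
ft_force: [-0.2, 0.2, -2.9]
opening: 0.385
```

Call:
{"fn": "play_rows", "kwargs": {"increments": [[[0, 0, 0.7], 0], [[0, 0, 0.6], 0], [[0, 0, 0], 0]]}}

```text
time_s: 30.65
ee_pos: [0.5597, 0.1459, 0.2564]
ee_rot: [2.062, 2.37, 0.0]
ft_force: [0.7, -0.2, -3.6]
opening: 0.383
```

Call:
{"fn": "play_rows", "kwargs": {"increments": [[[0, 0, 0.5], 0], [[0, 0, 0], 0]]}}

```text
time_s: 30.85
ee_pos: [0.5597, 0.1459, 0.2563]
ee_rot: [2.062, 2.37, 0.0]
ft_force: [-3.0, -0.1, 3.7]
opening: 0.386
```

Call:
{"fn": "play_rows", "kwargs": {"increments": [[[0, 0, 0], 0], [[0, 0, 0], 0], [[0, 0, 0], 0], [[0, 0, 0], 0], [[0, 0, 0], 0]], "grip": 0.3}}

```text
time_s: 31.35
ee_pos: [0.5597, 0.1459, 0.2558]
ee_rot: [2.062, 2.37, -0.0]
ft_force: [0.3, -0.2, -0.2]
opening: 0.698
```

Call:
{"fn": "play_rows", "kwargs": {"increments": [[[0, 0, -10], 0], [[0, 0, -25], 0], [[0, 0, -35], 0], [[0, 0, -40], 0], [[0, 0, -40], 0]]}}

```text
time_s: 31.85
ee_pos: [0.5593, 0.1458, 0.4082]
ee_rot: [2.062, 2.37, 0.0]
ft_force: [-0.1, -0.0, 0.3]
opening: 0.7
```

Call:
{"fn": "play_rows", "kwargs": {"increments": [[[-20, -20, 0], 0], [[-20, -40, 0], 0], [[-20, -40, 0], 0], [[0, -20, 0], 0], [[0, 0, 0], 0]]}}

```text
time_s: 32.35
ee_pos: [0.4472, 0.0692, 0.4074]
ee_rot: [2.062, 2.368, 0.003]
ft_force: [0.1, 0.4, 0.3]
opening: 0.702
```

```bash
python3 - <<'E'
from h import *
rel(.56,.1455,.2564)
for n in('side','scene','wrist'): snap(n,n+'17')
a=cv2.imread('pics/side17.png')[155:315,230:350]; b=cv2.imread('pics/scene17.png')[140:300,240:400]
cv2.imwrite('pics/m17.png',cv2.resize(np.hstack([a,b]),None,fx=2.8,fy=2.8))
P={1:(.560,.1455,.09),2:(.571,.0632,.075),3:(.5825,-.0155,.06),4:(.595,-.1015,.045)}
w=ld('scene17')
for k,(x,y,L) in P.items(): print(k,proj(w,[x,y,.026+L]),proj(w,[x,y,.026]))
E
```

```text
t 32.35 pos [0.4472 0.0692 0.4074] yaw 0.1381 tilt [ 0.002  0.    -1.   ] op 0.702 F [0.1 0.4 0.3] -> mm [ 60.  121.8 151.3]
1 [350.48584601 223.65920534] [345.09008015 245.77591248]
2 [318.31169727 205.3914036 ] [315.78803402 224.34865415]
3 [289.6439529  189.71499723] [288.9589076  205.18717938]
4 [260.77252645 173.53096598] [261.21405897 185.3417987 ]
```

View pics/m17.png

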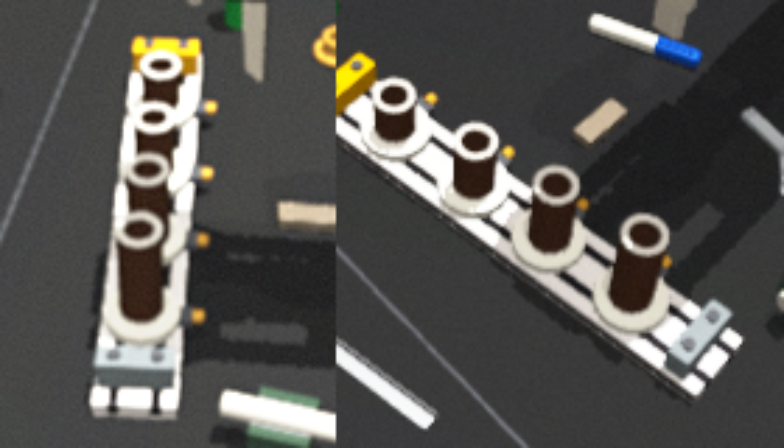

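View pics/scene17.png

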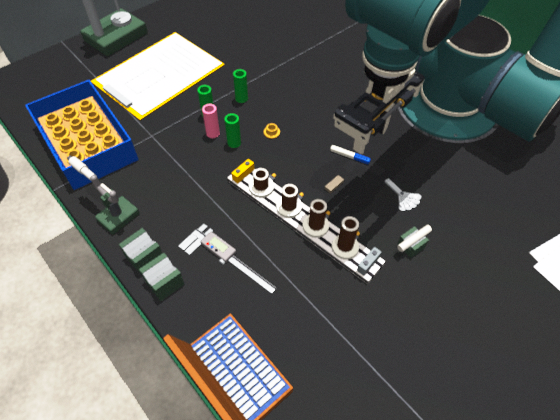

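All four stand on the pads, rising from the yellow stop ((261,178), (290,198), (318,215), (348,235)). The caliper is still at (230,255) and the greens and pink are still upright.

```bash
python3 - <<'E'
from h import *
print(env.close_job())
E
```

```text
the job is handed in; nothing more can be done
None
```

The four sleeves are standing upright on the pads in order of length, and the job is handed in at about 32 s of the 112 s allowed. From the yellow stop outward they run 45 mm on pad_4, 60 mm on pad_3, 75 mm on pad_2 and 90 mm on pad_1.

- **Placing:** each sleeve was lowered until light contact before release. The highest contact force I read was about 12 N at the wrist.
- **Last pictures:** the scene and side views show all four sleeves upright and wholly inside their pads. The caliper lies where it was, the green and pink look-alikes are still standing, and the gripper is clear of everything.
- **Disagreement:** the side camera read about 4 mm too far in +y compared with the scene and wrist cameras. I went by those two, and every set-down height came out within about 0.5 mm of what I predicted.
- **Not checked:** one view of the 60 mm sleeve before gripping it was hidden by the gripper. I went on with the wrist measurement, and it was gripped as expected.

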